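Hold the leather-scrap bin open by its pedal

TASK

My hands are full of leather offcuts: press the pedal of the bin with the brown lid right down so that the lid swings wide open, and keep it open for about three seconds while I drop them in. Then ease the pedal up slowly, taking about two seconds, so that the lid comes down without a slam, and leave it shut. Leave the blue-lidded paper bin closed.

Things in the scene. Friction and masses are not known exactly. Their poses are not given: they have to be found in the camera images.
- leather_pedal: pedal: brown tread 50 (its x) x 70 (its y) x 10 mm in front of the brown-lidded bin. Origin: centre of its top face, 71 mm above the worktop at rest; z up, x towards the bin, y across. At rest its bin side is 0.19 rad low; pressed, 0.19 high. Hinge 110 mm behind the origin, which sinks 41 mm straight down (within 3 mm) to a stop. Pressing takes 5-11 N. Bin front: 78 mm behind the origin
- leather_lid (a joint): brown lid, 166 x 186 mm, hinged at the rear top edge. Value: opening in rad, 0 shut, 1.22 fully open. Linked to the pedal both ways: about 0.03 rad per mm that the tread sinks. If the pedal is let go it slams in under half a second. The bin, 160 deep x 180 wide x 143 mm tall with lid, is fixed to the worktop; keep a wide gripper across it (along the tread's y)
- paper_pedal: the same pedal in blue, on an otherwise identical bin with the blue lid; not to be pressed
- paper_lid (a joint): the blue lid of the other bin, same mechanism and values; to stay shut

How it is judged:
By the outcome, as a careful person would: the job done as asked, in the order asked, and still so for the second after the job is handed in, with the robot touching nothing.
It also fails if it takes over 45 s, if anything falls off the work surface, if the arm or the gripper's body presses on something with over 40 N, if the wrist force passes 120 N, or if a joint passes its speed limit or range.

ROBOT

A 6-joint arm with a two-finger parallel gripper is mounted at the origin on the work surface. World frame = base frame: x ahead of the robot, y to its left, z up, the work surface at z = 0. Lengths are in m, angles in degrees, forces in N, time in s.
With the tool pointing down it reaches from about 0.25 to 0.775 m from the base axis. Payload 8.9 kg.
Tool frame: the origin (TCP) lies on the centre line of the jaws, within the pads' length; the fingertips stand manip.tip_reach ahead of it and the grasp point (between the pads) lies 2 mm behind it (manip.tip_reach is the distance from the TCP to the fingertips, in m); z points along the fingers, y is the line along which they close (so a half turn about z gives the same grasp; the last joint's range is limited). The gripper opens to 85 mm and grips with 20 to 120 N. Pads are 22 mm wide; open, the fingers measure 114 mm over their backs; the gripper's body (76 mm by 85 mm) begins 54 mm behind the grasp point. The pads swing forward as they close: fully open they stand 13 mm farther back than shut.
Start: joints at [-73.814, 16.656, -8.789, 64.555, 0, 82.019], TCP at [0.215, -0.479, 0.248] pointing down, gripper open.
Joint ranges: [-144.48, 144.48], [-52.06, 99.96], [-74.48, 78.29], [-112.23, 115.85], [-86.99, 84.42], [-180, 180]. Speed limits (degrees/s): [127.2, 127.2, 159.86, 180, 180, 180].

INTERFACE

Orientations are given as [roll, pitch, yaw] about the fixed x, y, z axes, in that order (R = Rz(yaw) Ry(pitch) Rx(roll)).
In Python, from rig import get_state, cams, manip gives the robot as it stands.
- The arm moves only by the shell command python3 -m crank 'ROWS' [FORCE]. ROWS is JSON, a list of rows, each an object with "dp": the shift along the tool's x, y, z in units of 40 mm (1.0 is 40 mm), a list of three; "roll": the turn about the tool's z in units of 8 degrees (1.0 is 8 degrees); "hand": the closure, from -1 (fully open) to 1 (shut), so that 0 is half open. In form: [{"dp": [dx, dy, dz], "roll": roll, "hand": hand}, ...]. A call has 1 to 8 rows; each row shifts and turns the commanded pose from where the row before left it, along the tool's axes as they then stand; what a row does not reach is not made up. A row lasts 1/10 s, in which the tool goes at most 50 mm and 8.59 degrees, less where a joint would pass 70% of its speed; a pose out of reach is approached as far as the arm can. A call is refused whole if a number of a shift passes 1 or a number of a turn 1, either way. A call with a gripper value outside its range is refused whole. The fingers move at their own pace and stop on an object; FORCE is the grip in N (left out, the last holds). Time passes only in rows, so rows that do not move let the fingers close. It gives the time, the measured TCP pose, the force, the opening and the grip force at its end, in the units of the state.
- get_state(): the state, without advancing time (a new reading comes with each control period).
- cams.camera(name): name is "side" or "top" or "wrist"; returns a dict with "img" (400x640x3 uint8, red, green, blue), "mtx" (3x3 intrinsics, pixels), "dist" ([k1, k2, p1, p2, k3] as OpenCV has them; the pictures are not rectified), "pose" (4x4, takes a point from camera to world coordinates). Camera axes: x right, y up, looking along -z (the intrinsics and any distortion apply to the point x, -y, -z); pixel columns grow to the right and rows downward; lengths in m; the calibration is good to about 2 mm. A picture is of the moment at which its call begins. There is no depth.
- manip.hand_in(): hands the job in; it is judged then, once.
The state is a dict: "clock": time; "joint_pos": joint angles; "joint_velocities": joint speeds; "effort": joint torques, N m; "eef_pos": TCP position; "tcp_rot": TCP orientation; "contact_force": force on the tool from outside, world axes, zero at the start; "wrist_torque": the same for the moment, N m; "finger_gap": finger opening in m; "finger_force": force on a finger pad.
Only numpy, scipy, OpenCV 4.12 (cv2) and the standard library are available. Lean on these libraries where they do the work, as an engineer would, in place of code of your own. Each camera call takes 0.05 s, during which the arm holds its last target. There are 200 camera calls.

## Working session

There is one attempt and no reset: what is moved stays moved. The work goes in short steps, Python scripts to look and compute and a shell command to move; the robot and the scene stay as the last step left them, time stands still between calls to the robot, and variables do not carry over. Pictures are saved under pics/ and viewed, at most 10 in all, crops included, and the job is handed in when it is done.

```bash
mkdir -p pics
python3 - <<'E'
from rig import get_state,cams,manip
import cv2
s=get_state();print(s,manip.tip_reach)
for n in ("top","side"):
    c=cams.camera(n);cv2.imwrite(f"pics/{n}0.png",c["img"][:,:,::-1]);print(n,c["mtx"],c["dist"],c["pose"])
E
```

```text
{'clock': 0.0, 'joint_pos': array([-7.38148742e+01,  1.66886833e+01, -8.82815923e+00,  6.45554341e+01,
       -3.59992727e-04,  8.20204521e+01]), 'joint_velocities': array([ 0.03102572,  0.08223338, -0.02255537,  0.01600129,  0.11177332,
       -0.08270704]), 'effort': array([ 2.09844834e-04, -5.37143183e+01,  3.31375766e+01,  1.59032259e-02,
        5.71613054e-05,  8.25490076e-06]), 'eef_pos': array([ 0.21481965, -0.47860577,  0.24775347]), 'tcp_rot': array([-1.79928373e+02, -9.67690567e-03,  2.41646678e+01]), 'contact_force': array([-0.32225551, -0.18655359, -0.24370184]), 'wrist_torque': array([-0.02525271, -0.0298192 ,  0.03975107]), 'finger_force': 0.0, 'finger_gap': 0.08566474172706821} 0.017
top [[473.22920505   0.         319.61537334]
 [  0.         473.22920505 206.17417836]
 [  0.           0.           1.        ]] [-0.14397107  0.          0.          0.          0.        ] [[-1.38646230e-02  9.95120876e-01 -9.76842608e-02  4.72992174e-01]
 [-9.99901218e-01 -1.40237394e-02 -9.42449074e-04 -3.39806143e-02]
 [-2.30774936e-03  9.76615447e-02  9.95217010e-01  1.42668972e+00]
 [ 0.00000000e+00  0.00000000e+00  0.00000000e+00  1.00000000e+00]]
side [[386.89542203   0.         317.07988391]
 [  0.         386.89542203 200.52988705]
 [  0.           0.           1.        ]] [-0.07281502  0.          0.          0.          0.        ] [[-0.96144593  0.16179437 -0.22236074  0.37623222]
 [-0.27489361 -0.54361585  0.79304181  0.79621407]
 [ 0.00743088  0.82359237  0.56713349  0.69961045]
 [ 0.          0.          0.          1.        ]]
```

View pics/top0.png

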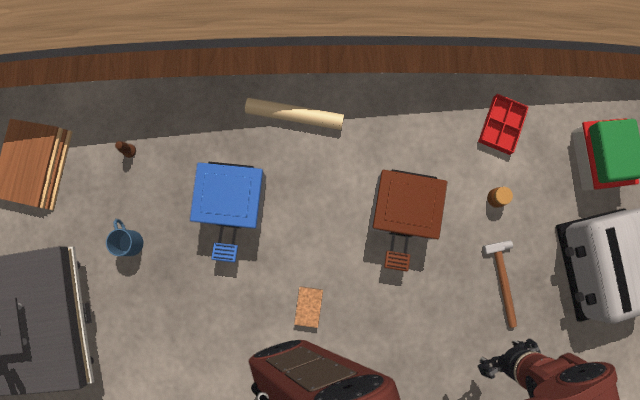

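View pics/side0.png

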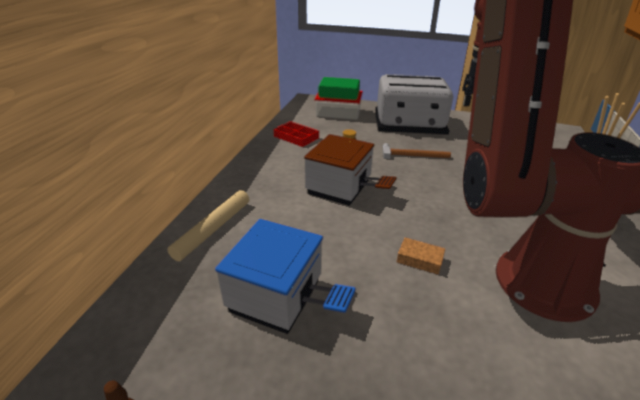

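The top view shows the brown lid at about (411,204) with its pedal at about (397,260), and the blue bin at (227,195). Next I'll enlarge the brown bin.

Run:
```python
import cv2
a=cv2.imread("pics/top0.png")[160:280,360:460]
cv2.imwrite("pics/c1.png",cv2.resize(a,None,fx=5,fy=5,interpolation=cv2.INTER_CUBIC))
```

```text
(no output)
```

View pics/c1.png

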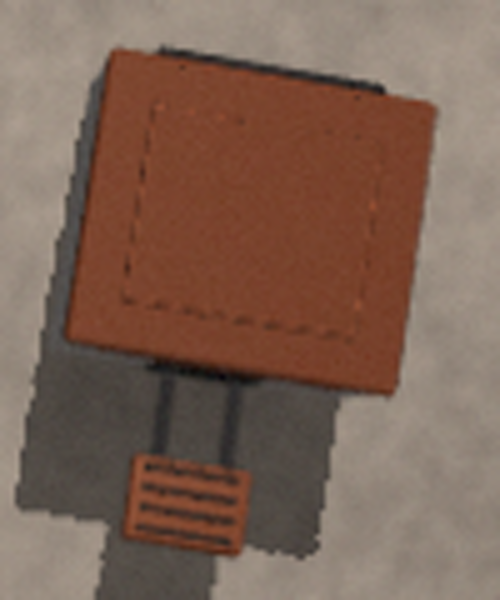

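The crop shows lid corners at (112,50), (437,103), (397,395) and (67,340). The tread corners are at (137,455), (252,467), (240,553) and (124,542).

```bash
cat > h.py <<'E'
import numpy as np,cv2
from rig import cams
def ray(c,uv,z):
    p=cv2.undistortPoints(np.array([[uv]],float),c["mtx"],c["dist"])[0,0]
    d=c["pose"][:3,:3]@[p[0],-p[1],-1];o=c["pose"][:3,3]
    return o+d*(z-o[2])/d[2]
def proj(c,P):
    q=np.linalg.inv(c["pose"])@np.append(P,1)
    return cv2.projectPoints(np.array([[q[0],-q[1],-q[2]]]),np.zeros(3),np.zeros(3),c["mtx"],c["dist"])[0].ravel()
E
python3 - <<'E'
from h import *
c=cams.camera("top")
f=lambda u,v:(360+(u+.5)/5-.5,160+(v+.5)/5-.5)
L=[ray(c,f(*p),.143) for p in [(112,50),(437,103),(397,395),(67,340)]]
T=[ray(c,f(*p),z) for p,z in [((137,455),.066),((252,467),.066),((240,553),.076),((124,542),.076)]]
for X in(L,T):
    X=np.array(X);print(X.round(4),X.mean(0),[np.linalg.norm(X[i]-X[i-1]).round(4) for i in range(4)])
    d=X[0]+X[1]-X[2]-X[3];e=X[0]+X[3]-X[1]-X[2];print(np.degrees(np.arctan2(d[1],d[0])),np.degrees(np.arctan2(-e[0],e[1])))
l=np.mean(L,0);t=np.mean(T,0);d=l-t;print(np.degrees(np.arctan2(d[1],d[0])),np.hypot(*d[:2]))
s=cams.camera("side");print("side",proj(s,t),[proj(s,x).round(1) for x in T],[proj(s,x).round(1) for x in L])
E
```

```text
[[ 0.6978 -0.206   0.143 ]
 [ 0.6663 -0.3865  0.143 ]
 [ 0.5054 -0.3578  0.143 ]
 [ 0.5384 -0.1771  0.143 ]] [ 0.60196949 -0.28185729  0.143     ] [np.float64(0.162), np.float64(0.1832), np.float64(0.1635), np.float64(0.1837)]
-10.21066208991558 -10.135963380717428
[[ 0.4755 -0.2245  0.066 ]
 [ 0.4674 -0.291   0.066 ]
 [ 0.4186 -0.281   0.076 ]
 [ 0.4262 -0.2146  0.076 ]] [ 0.44695848 -0.25278078  0.071     ] [np.float64(0.0513), np.float64(0.067), np.float64(0.0508), np.float64(0.0668)]
-11.552317353204728 -6.741323406519868
-10.623922007434567 0.1577144798152125
side [386.20690411 180.02664965] [array([375.6, 184.6]), array([381.3, 174.4]), array([396.5, 175.6]), array([391.6, 186. ])] [array([304.7, 155.3]), array([329.4, 132.7]), array([374.9, 142.4]), array([354. , 167.2])]
```

Run:
```python
import cv2
a=cv2.imread("pics/side0.png")[125:205,300:400]
cv2.imwrite("pics/c2.png",cv2.resize(a,None,fx=6,fy=6,interpolation=cv2.INTER_CUBIC))
```

```text
(no output)
```

View pics/c2.png

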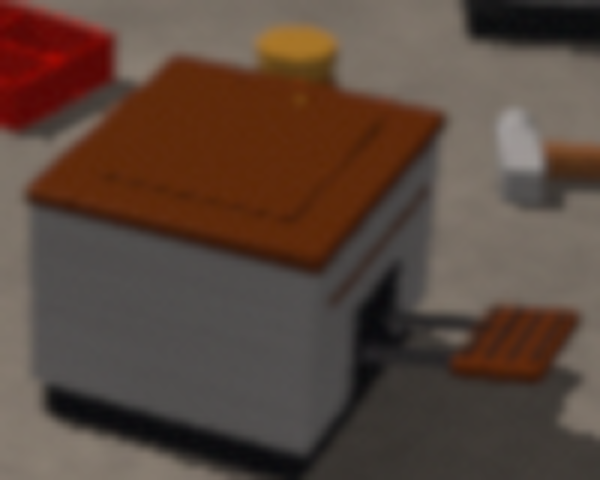

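The side view agrees: the near tread corner is at about (396,177), against (396.5,175.6) predicted. That puts the tread origin at about (0.447,-0.253,0.071), with bin yaw about -10.3°. I'll turn the tool by -34.4°, shut the fingers and then move above the tread.

```bash
python3 -m crank '[{"dp":[0,0,0],"roll":0.5,"hand":1},{"dp":[0,0,0],"roll":1,"hand":1},{"dp":[0,0,0],"roll":1,"hand":1},{"dp":[0,0,0],"roll":1,"hand":1},{"dp":[0,0,0],"roll":0.8,"hand":1},{"dp":[0,0,0],"roll":0,"hand":1},{"dp":[0,0,0],"roll":0,"hand":1}]' 40
python3 -m crank '[{"dp":[0.3,-0.4,0],"roll":0,"hand":1},{"dp":[0.7,-0.97,0],"roll":0,"hand":1},{"dp":[0.7,-1,0],"roll":0,"hand":1},{"dp":[0.7,-1,0],"roll":0,"hand":1},{"dp":[0.7,-1,0],"roll":0,"hand":1},{"dp":[0.7,-1,0],"roll":0,"hand":1},{"dp":[0.6,-0.8,0],"roll":0,"hand":1},{"dp":[0.23,-0.4,0],"roll":0,"hand":1}]'
python3 -m crank '[{"dp":[0,0,0],"roll":0,"hand":1},{"dp":[0,0,0],"roll":0,"hand":1}]'
```

```text
clock: 0.9
eef_pos: [0.2149, -0.4789, 0.2482]
tcp_rot: [-180.0, 0.0, -10.0]
contact_force: [-0.1, -0.1, -0.4]
finger_gap: -0.0002
finger_force: 0.0
clock: 1.7
eef_pos: [0.446, -0.2509, 0.2483]
tcp_rot: [-180.0, -0.0, -9.9]
contact_force: [0.2, -1.1, 0.1]
finger_gap: -0.0003
finger_force: 0.0
clock: 1.9
eef_pos: [0.4438, -0.2532, 0.2482]
tcp_rot: [180.0, 0.0, -10.1]
contact_force: [-0.4, -0.6, -1.0]
finger_gap: 0.0003
finger_force: 0.0
```

```bash
python3 -m crank '[{"dp":[0,0,0.4],"roll":0,"hand":1},{"dp":[0,0,0.8],"roll":0,"hand":1},{"dp":[0,0,0.9],"roll":0,"hand":1},{"dp":[0,0,0.9],"roll":0,"hand":1},{"dp":[0,0,0.5],"roll":0,"hand":1},{"dp":[0,0,0.2],"roll":0,"hand":1},{"dp":[0,0,0],"roll":0,"hand":1}]'
python3 - <<'E'
from h import *
for n,(r0,r1,k0,k1) in {"side":(110,210,290,430)}.items():
    cv2.imwrite(f"pics/{n}1.png",cv2.resize(cams.camera(n)["img"][r0:r1,k0:k1,::-1],None,fx=5,fy=5))
E
```

```text
clock: 2.6
eef_pos: [0.4429, -0.2537, 0.0998]
tcp_rot: [-180.0, 0.1, -10.3]
contact_force: [-0.7, -0.7, 1.0]
finger_gap: -0.0001
finger_force: 0.0
```

View pics/side1.png

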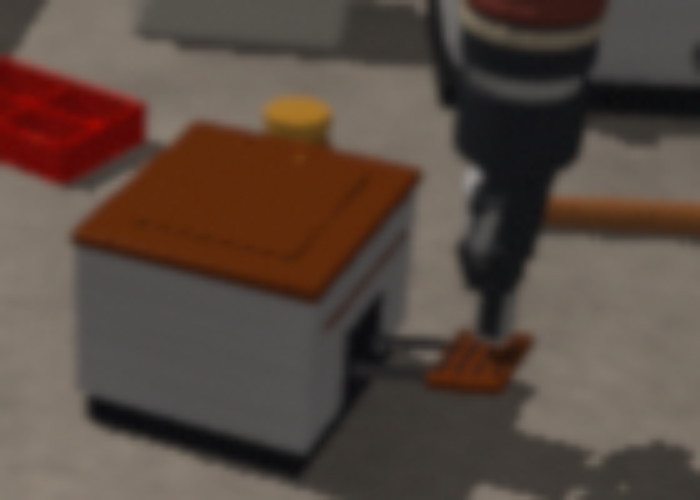

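The fingertips stand just above the middle of the tread, at about (490,345) in the crop, and clear the bin. Now I'll press.

```bash
python3 -m crank '[{"dp":[0,0,0.12],"roll":0,"hand":1},{"dp":[0,0,0.12],"roll":0,"hand":1},{"dp":[0,0,0.12],"roll":0,"hand":1},{"dp":[0,0,0.12],"roll":0,"hand":1},{"dp":[0,0,0.12],"roll":0,"hand":1},{"dp":[0,0,0.12],"roll":0,"hand":1},{"dp":[0,0,0.12],"roll":0,"hand":1},{"dp":[0,0,0.1],"roll":0,"hand":1}]'
python3 -m crank '[{"dp":[0,0,0.1],"roll":0,"hand":1},{"dp":[0,0,0.1],"roll":0,"hand":1},{"dp":[0,0,0.06],"roll":0,"hand":1},{"dp":[0,0,0],"roll":0,"hand":1}]'
```

```text
clock: 3.45
eef_pos: [0.4433, -0.2535, 0.063]
tcp_rot: [179.9, 0.0, -10.2]
contact_force: [-4.4, -0.5, 8.2]
finger_gap: 0.0001
finger_force: 4.2
clock: 3.85
eef_pos: [0.4441, -0.2536, 0.0527]
tcp_rot: [179.9, -0.0, -10.2]
contact_force: [-1.3, 0.1, 6.3]
finger_gap: -0.0001
finger_force: 3.2
```

```bash
python3 -m crank '[{"dp":[0,0,0.06],"roll":0,"hand":1},{"dp":[0,0,0.04],"roll":0,"hand":1},{"dp":[0,0,0],"roll":0,"hand":1}]'
python3 - <<'E'
from h import *
cv2.imwrite("pics/side2.png",cams.camera("side")["img"][60:260,250:470,::-1].repeat(3,0).repeat(3,1))
E
```

```text
clock: 4.15
eef_pos: [0.4446, -0.2538, 0.0489]
tcp_rot: [179.9, -0.1, -10.2]
contact_force: [-1.4, 0.3, 6.2]
finger_gap: 0.0002
finger_force: 3.1
```

View pics/side2.png

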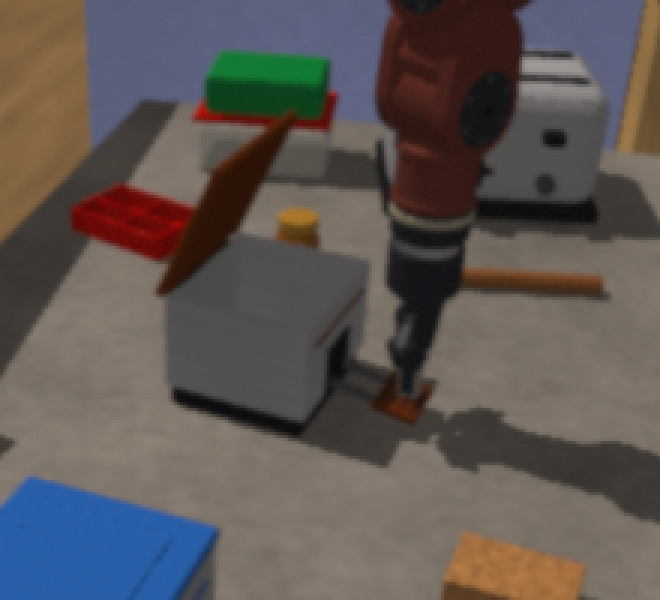

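The lid is open at roughly 65° (edge at (293,113)), with the tread still just short of its stop. I'll press on gently until the stop.

```bash
python3 -m crank '[{"dp":[0,0,0.04],"roll":0,"hand":1},{"dp":[0,0,0],"roll":0,"hand":1}]'
python3 -m crank '[{"dp":[0,0,0.03],"roll":0,"hand":1},{"dp":[0,0,0],"roll":0,"hand":1}]'
```

```text
clock: 4.4
eef_pos: [0.4448, -0.2538, 0.0474]
tcp_rot: [179.9, -0.1, -10.2]
contact_force: [1.5, 0.7, 6.2]
finger_gap: -0.0
finger_force: 3.1
clock: 4.6
eef_pos: [0.445, -0.2539, 0.0465]
tcp_rot: [179.9, -0.1, -10.2]
contact_force: [-0.6, 0.8, 8.5]
finger_gap: -0.0
finger_force: 4.8
```

```bash
python3 -m crank '[{"dp":[0,0,0.03],"roll":0,"hand":1},{"dp":[0,0,0],"roll":0,"hand":1},{"dp":[0,0,0],"roll":0,"hand":1},{"dp":[0,0,0],"roll":0,"hand":1}]'
```

```text
clock: 5.0
eef_pos: [0.4451, -0.2539, 0.0458]
tcp_rot: [179.9, -0.2, -10.2]
contact_force: [-1.5, 2.1, 16.4]
finger_gap: -0.0001
finger_force: 8.5
```

On the stop at 16 N. I'll hold for the rest of the three seconds.

```bash
for i in 1 2 3; do python3 -m crank '[{"dp":[0,0,0],"roll":0,"hand":1},{"dp":[0,0,0],"roll":0,"hand":1},{"dp":[0,0,0],"roll":0,"hand":1},{"dp":[0,0,0],"roll":0,"hand":1},{"dp":[0,0,0],"roll":0,"hand":1},{"dp":[0,0,0],"roll":0,"hand":1},{"dp":[0,0,0],"roll":0,"hand":1},{"dp":[0,0,0],"roll":0,"hand":1}]' | egrep 'clock|eef|contact'; done
python3 -m crank '[{"dp":[0,0,-0.055],"roll":0,"hand":1},{"dp":[0,0,-0.055],"roll":0,"hand":1},{"dp":[0,0,-0.055],"roll":0,"hand":1},{"dp":[0,0,-0.055],"roll":0,"hand":1},{"dp":[0,0,-0.055],"roll":0,"hand":1},{"dp":[0,0,-0.055],"roll":0,"hand":1},{"dp":[0,0,-0.055],"roll":0,"hand":1},{"dp":[0,0,-0.055],"roll":0,"hand":1}]' | egrep 'clock|eef|contact'
python3 -m crank '[{"dp":[0,0,-0.055],"roll":0,"hand":1},{"dp":[0,0,-0.055],"roll":0,"hand":1},{"dp":[0,0,-0.055],"roll":0,"hand":1},{"dp":[0,0,-0.055],"roll":0,"hand":1},{"dp":[0,0,-0.055],"roll":0,"hand":1},{"dp":[0,0,-0.055],"roll":0,"hand":1},{"dp":[0,0,-0.055],"roll":0,"hand":1},{"dp":[0,0,-0.055],"roll":0,"hand":1}]' | egrep 'clock|eef|contact'
```

```text
clock: 5.8
eef_pos: [0.4451, -0.2539, 0.0459]
contact_force: [-1.9, 2.3, 16.6]
clock: 6.6
eef_pos: [0.4451, -0.254, 0.0459]
contact_force: [-2.3, 1.9, 16.4]
clock: 7.4
eef_pos: [0.4451, -0.2539, 0.0459]
contact_force: [-2.1, 2.0, 17.3]
clock: 8.2
eef_pos: [0.4433, -0.2535, 0.0623]
contact_force: [-5.2, -0.2, 5.8]
clock: 9.0
eef_pos: [0.4441, -0.2536, 0.0801]
contact_force: [-0.8, -0.5, 4.7]
```

```bash
python3 -m crank '[{"dp":[0,0,-0.05],"roll":0,"hand":1},{"dp":[0,0,-0.05],"roll":0,"hand":1},{"dp":[0,0,-0.045],"roll":0,"hand":1},{"dp":[0,0,-0.04],"roll":0,"hand":1},{"dp":[0,0,-0.04],"roll":0,"hand":1},{"dp":[0,0,-0.04],"roll":0,"hand":1}]' | egrep 'clock|eef|contact'
```

```text
clock: 9.6
eef_pos: [0.4444, -0.2535, 0.0906]
contact_force: [0.2, 0.2, 0.1]
```

Contact is lost at z≈0.0905, so the pedal is back at rest. I'll lift clear, straight up, and check.

```bash
python3 -m crank '[{"dp":[0,0,-0.1],"roll":0,"hand":1},{"dp":[0,0,-0.3],"roll":0,"hand":1},{"dp":[0,0,-0.6],"roll":0,"hand":1},{"dp":[0,0,-0.6],"roll":0,"hand":1},{"dp":[0,0,-0.5],"roll":0,"hand":1},{"dp":[0,0,-0.2],"roll":0,"hand":1},{"dp":[0,0,0],"roll":0,"hand":1},{"dp":[0,0,0],"roll":0,"hand":1}]'
python3 - <<'E'
from h import *
cv2.imwrite("pics/side3.png",cams.camera("side")["img"][:,:,::-1])
E
```

```text
clock: 10.4
eef_pos: [0.4435, -0.253, 0.1815]
tcp_rot: [-180.0, 0.0, -10.2]
contact_force: [-0.2, -0.6, -0.1]
finger_gap: -0.0002
finger_force: 0.0
```

View pics/side3.png

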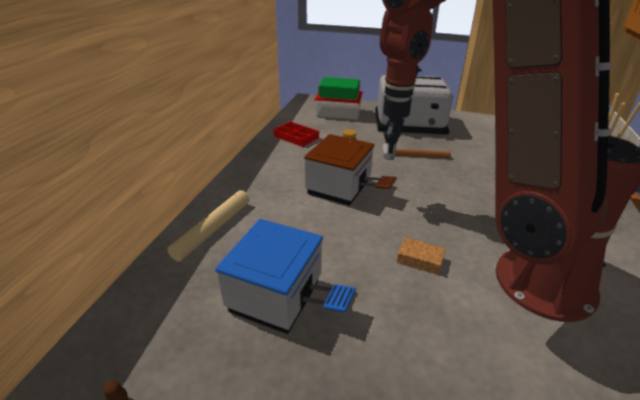

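Both lids are shut (brown at (340,152), blue at (272,253)), the brown pedal is back at rest at (384,182), and the gripper is clear.

```bash
python3 -c "
from rig import manip
print(manip.hand_in())"
```

```text
the job is handed in; nothing more can be done
None
```

I pressed the brown bin's pedal to its stop and held it there about three seconds, then eased it up over about two; the brown lid is shut, the blue-lidded bin stayed closed, and the job is handed in.

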